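# Pack the mixing pots away: nest the pots, pile the lids

## Robot

A 6-joint arm with a two-finger parallel gripper is mounted at the origin on the work surface. World frame = base frame: x ahead of the robot, y to its left, z up, the work surface at z = 0. Lengths are in m, angles in rad, forces in N, time in s.
With the tool pointing down it reaches from about 0.275 to 0.825 m from the base axis. Payload 5.2 kg.
Tool frame: the origin (TCP) lies midway between the tips of the shut fingers; the grasp point (between the pads) lies 19 mm behind it (robot.pinch_z is the distance from the TCP to the grasp point, in m); z points along the fingers, y is the line along which they close (so a half turn about z gives the same grasp; the last joint's range is limited). The gripper opens to 93 mm and grips with 3 to 60 N. Pads are 15 mm wide; open, the fingers measure 128 mm over their backs; the gripper's body (75 mm by 188 mm) begins 65 mm behind the grasp point.
Start: joints at [-1.41, 0.259, 1.535, -0, 1.348, -0.203], TCP at [0.196, -0.514, 0.219] pointing down, gripper open.
Joint ranges: [-3.14, 3.14], [-0.91, 2.08], [0.19, 2.58], [-1.22, 4.36], [0.22, 2.71], [-3.12, 3.12]. Speed limits (rad/s): [2.57, 2.57, 3.14, 3.14, 3.14, 3.14].

## Interface

Orientations are given as a rotation vector (axis times angle).
In Python, from plant import robot, vision, masks_of gives the robot as it stands.
- The arm moves only by the tool step_arm, never from a script. Its argument "steps" is a list of rows, each a list of 7 numbers: the shift along the tool's x, y, z in cm, then the turn, a rotation vector about the tool's x, y, z in degrees, then the finger opening in cm, from 0 to 9.3. A call has 1 to 20 rows; each row is the pose to reach, as a shift and turn from the pose commanded when the call began, along the tool's axes at that moment; what a row does not reach only later rows make up. A row lasts 1/8 s, in which the tool goes at most 62.5 mm and 10.7 degrees, less where a joint would pass 70% of its speed; a pose out of reach is approached as far as the arm can. A call with a gripper value outside its range is refused whole. The fingers move at their own pace and stop on an object; the grip force is fixed at half the most. Time passes only in rows, so rows that repeat a pose let the fingers close. It gives the time, the measured TCP pose, the force, the opening and the grip force at its end, in the units of the state.
- robot.observe(): the state, without advancing time (a new reading comes with each control period).
- vision.read_camera(name): name is "scene" or "top" or "wrist"; returns a dict with "pixels" (480x640x3 uint8, red, green, blue), "fx", "fy", "cx", "cy" (pixels), "eye" and "orientation" of the camera in the world. Camera axes: x right, y down, z forward; pixel columns grow to the right and rows downward; lengths in m; the calibration is good to about 2 mm. A picture is of the moment at which its call begins. There is no depth.
- robot.hand_in(): hands the job in; it is judged then, once.
Trained networks look in a picture, given as the dict that the camera call returned (one of the last four; its "shot" number tells which), for a name from the list of things; names that differ only in an ending like _2 or _b are one class to them, and where a whole thing is asked for, a point or a joint stands for the part that bears it (a point fixed in the world has none). Each returns a list of dicts, best first, with "p" (0 to 1); they miss things now and then, are a little off and sometimes report something else, mostly with a low value. They report only what shows in the picture. A call takes as long as a camera call. They do not tell look-alikes from the thing itself.
- masks_of(target, picture): "pixels" (480x640 bool, what is visible of it) and "pixel" ([row, column] in pixels, amid what is visible of it).
The state is a dict: "t": time; "qpos": joint angles; "joint_vel": joint speeds; "joint_torque": joint torques, N m; "tool_pos": TCP position; "tool_rot": TCP orientation; "ft_force": force on the tool from outside, world axes, zero at the start; "wrist_torque": the same for the moment, N m; "grip_width": finger opening in m; "grip_force": force on a finger pad.
Only numpy, scipy, OpenCV 4.12 (cv2) and the standard library are available. Lean on these libraries where they do the work, as an engineer would, in place of code of your own. Each camera call takes 0.05 s, during which the arm holds its last target. There are 200 camera calls.

## Task

Pack the washed mixing pots away in the black tray: nest the two loose white pots into the pot that stands there, in either order, so that all three form one upright stack with each pot fully home, and lay the loose blue lid flat and squarely on top of the pile of lids in the tray. Set everything down gently without letting it fall, do not shove the tray's own pot and lids about, and leave the other things on the bench where they are.

Things in the scene. Friction and masses are not known exactly. Their poses are not given: they have to be found in the camera images.
- tray: A flat black rectangular storage tray, 140 mm along its own x, 280 mm along its own y, with a 4 mm thick floor and a wall 18 mm high all round (4 mm thick). Fixed to the bench. Origin: centre of its underside. The pot and the pile of lids stand on its centre line, about 135 mm apart, either way round.
- pot_tray: White plastic mixing pot, thin grey paint line outside, grey stain inside, 40 g. 80 mm tall: tapered body 38 mm across at the foot, 52 mm at height 54; there a shoulder steps out to a straight collar, 60 mm outside, 56 inside. Stands upright on the tray's floor. Origin: centre of underside, z up.
- pot_a: White plastic mixing pot, thin blue paint line outside, blue stain inside, 40 g. 80 mm tall: tapered body 38 mm across at the foot, 52 mm at height 54; there a shoulder steps out to a straight collar, 60 mm outside, 56 inside. Upright on the bench. Nested, its shoulder rests on the lower pot's rim, origins 26 mm apart, 2 mm play all round. Origin: centre of underside, z up.
- pot_b: White plastic mixing pot, thin orange paint line outside, orange stain inside, 40 g. 80 mm tall: tapered body 38 mm across at the foot, 52 mm at height 54; there a shoulder steps out to a straight collar, 60 mm outside, 56 inside. Upright on the bench. Nested, its shoulder rests on the lower pot's rim, origins 26 mm apart, 2 mm play all round. Origin: centre of underside, z up.
- lid_1: A blue flat round snap lid of such a pot, 62 mm across, 10 mm thick, about 25 g, flat below and with a slightly raised edge above. Origin: centre of its underside, z up. The lower lid of the pile in the tray; lies on the tray's floor.
- lid_2: A blue flat round snap lid of such a pot, 62 mm across, 10 mm thick, about 25 g, flat below and with a slightly raised edge above. Origin: centre of its underside, z up. The upper lid of the pile in the tray; lies on lid_1.
- lid_loose: A blue flat round snap lid of such a pot, 62 mm across, 10 mm thick, about 25 g, flat below and with a slightly raised edge above. Origin: centre of its underside, z up. Lies flat on the bench.
- dropper_blue: A blue paint dropper bottle with a black pointed tip, 29 mm across, 92 mm tall, standing on the bench among the pots; not part of the job. Origin: centre of its underside.
- dropper_red: A red paint dropper bottle with a black pointed tip, 29 mm across, 92 mm tall, standing to one side; not part of the job. Origin: centre of its underside.
- paint_jar: A yellow paint jar with a black cap, 54 mm across, 62 mm tall, standing on the bench among the pots; not part of the job. Origin: centre of its underside.
- brush_mug: A white mug, 80 mm across and 95 mm tall, handle out to 71 mm at its +y, with brushes stood in it reaching up to 215 mm high and 60 mm from its axis; not part of the job. Origin: centre of its underside.
- clear_cup: An empty clear plastic measuring cup, 80 mm across, 85 mm tall, standing to the right of the tray; not part of the job. Origin: centre of its underside.
- flat_brush: A flat paint brush, 190 mm long along its own x, 20 mm thick, lying to the left of the tray; not part of the job. Origin: its middle, on the bench.
- sanding_block: A cork sanding block, 65 by 100 mm and 26 mm thick, lying beyond the tray; not part of the job. Origin: centre of its underside.
Not all that is in view belongs to the job. Leave any pink, red or yellow look-alike of the lid_2 alone.

How it is judged:
By the outcome, as a careful person would: the job done as asked, in the order asked, and still so for the second after the job is handed in, with the robot touching nothing.
It also fails if it takes over 66 s, if anything falls off the work surface, if the arm or the gripper's body presses on something with over 40 N, if the wrist force passes 120 N, or if a joint passes its speed limit or range.

## Working session

There is one attempt and no reset: what is moved stays moved. The work goes in short steps, Python scripts to look and compute and a tool call to move; the robot and the scene stay as the last step left them, time stands still between calls to the robot, and variables do not carry over. Pictures are saved under pics/ and viewed, at most 10 in all, crops included, and the job is handed in when it is done.

Besides the shell and the picture viewer there is one more tool, called after ">>>" by a JSON object that holds its "method" and its "body", one argument or row to a line. step_arm: Moves the arm, as the interface text tells. Its arguments: {"type":"object","properties":{"steps":{"type":"array"}},"required":["steps"]}

```bash
mkdir -p pics; ls; cat > h.py <<'E'
import numpy as np, cv2
from scipy.spatial.transform import Rotation as R
from plant import robot, vision, masks_of
def shot(n,f=None):
    p=vision.read_camera(n)
    if f: cv2.imwrite('pics/'+f,p['pixels'][:,:,::-1])
    return p
def Rm(p):
    o=np.array(p['orientation'],float)
    return o if o.shape==(3,3) else (R.from_rotvec(o).as_matrix() if o.size==3 else R.from_quat(o).as_matrix())
def ray(p,rc,z):
    d=Rm(p)@np.array([(rc[1]-p['cx'])/p['fx'],(rc[0]-p['cy'])/p['fy'],1]); e=np.array(p['eye'])
    return e+d*(z-e[2])/d[2]
def proj(p,X):
    c=Rm(p).T@(np.array(X)-p['eye']); return np.array([p['cy']+p['fy']*c[1]/c[2],p['cx']+p['fx']*c[0]/c[2]])
E
python3 - <<'E'
from h import *
s=robot.observe();print(s)
for n in('scene','top'):
    p=shot(n,n+'1.png');print(n,p['eye'],p['orientation'],p['fx'],p['cx'],p['cy'])
    for t in['pot_a','lid_loose','tray','paint_jar','dropper_blue','brush_mug','clear_cup']:
        print(t,[(round(m['p'],2),np.round(m['pixel']),int(m['pixels'].sum())) for m in masks_of(t,p)])
E
```

```text
pics
{'t': 0.0, 'qpos': array([-1.40980689e+00,  2.59335056e-01,  1.53606951e+00, -9.93931969e-06,
        1.34802217e+00, -2.02838965e-01]), 'joint_vel': array([ 0.00141089, -0.00060439, -0.00099853, -0.00202052,  0.00080946,
        0.00120493]), 'joint_torque': array([ 3.36536741e-04, -4.37305892e+01, -2.84001660e+01,  7.17814383e-02,
        4.15325048e-02, -1.63114987e-04]), 'tool_pos': array([ 0.19562832, -0.51344257,  0.21782745]), 'tool_rot': array([-3.08794959e+00, -5.68025071e-01, -4.50324954e-05]), 'ft_force': array([-0.30566588, -0.42536816,  0.19243488]), 'wrist_torque': array([-0.0294345 , -0.00030049, -0.0163217 ]), 'grip_force': 0.0, 'grip_width': 0.0930386680743352}
scene [ 1.51704423 -0.0095502   1.15274306] [-1.80880972 -1.80237014  0.6502945 ] 600.4764874156494 314.7766894077041 231.86165255744595
pot_a [(0.9, array([189., 238.]), 614), (0.88, array([189., 315.]), 682)]
lid_loose [(0.87, array([205., 434.]), 379)]
tray [(0.86, array([273., 344.]), 4645), (0.59, array([199., 379.]), 589)]
paint_jar [(0.91, array([199., 380.]), 525)]
dropper_blue [(0.73, array([192., 177.]), 268)]
brush_mug [(0.7, array([244., 498.]), 2396)]
clear_cup [(0.92, array([281., 157.]), 1472), (0.2, array([274., 345.]), 4579)]
top [0.3828956  0.02128887 1.06545364] [-2.15970165  2.12369994 -0.22787446] 476.9234789732691 313.2820137281988 236.6323254964209
pot_a [(0.91, array([302., 393.]), 691), (0.8, array([302., 300.]), 652)]
lid_loose [(0.59, array([287., 156.]), 677)]
tray [(0.93, array([210., 273.]), 6415), (0.3, array([302., 395.]), 735)]
paint_jar []
dropper_blue [(0.52, array([302., 465.]), 247)]
brush_mug [(0.63, array([200.,  96.]), 2456)]
clear_cup [(0.28, array([210., 273.]), 6499)]
```

View pics/scene1.png

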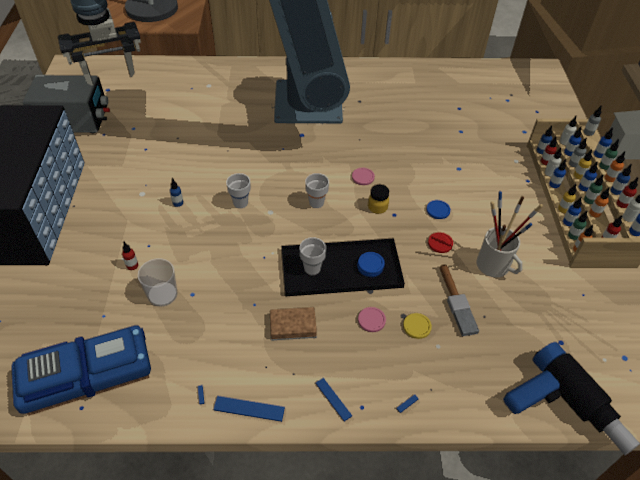

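View pics/top1.png

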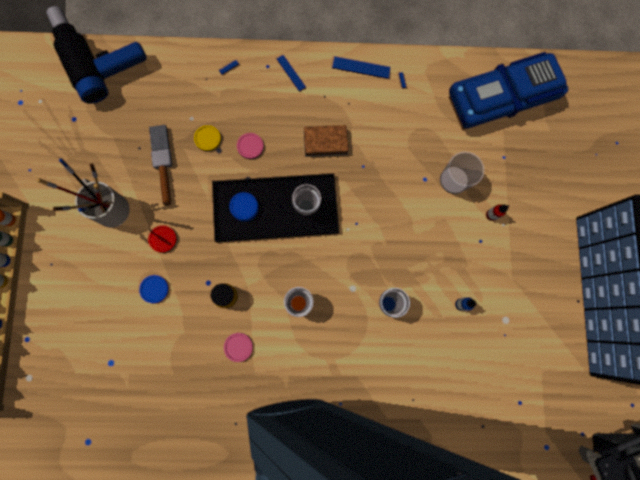

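The top view shows the tray pot at about (199,306), the lid pile at (206,243), the orange pot at (302,300), the blue pot at (303,395), and the loose blue lid at (289,154). The pink, red and yellow lids are look-alikes. I'll locate each of the five parts by fitting its known shape to the masks from both cameras.

```bash
cat >> h.py <<'E'
from scipy.optimize import least_squares
PR={'pot':[(0,.019),(.054,.026),(.054,.030),(.080,.030)],'lid':[(0,.031),(.010,.031)],'pile':[(0,.031),(.020,.031)]}
def sil(p,kind,X):
    a=np.linspace(0,2*np.pi,40,endpoint=False)
    q=[]
    im=np.zeros((480*4,640*4),np.uint8)
    rings=[np.array([proj(p,[X[0]+r*np.cos(t),X[1]+r*np.sin(t),X[2]+z])[::-1] for t in a]) for z,r in PR[kind]]
    for A,B in zip(rings[:-1],rings[1:]):
        cv2.fillConvexPoly(im,cv2.convexHull(np.round((np.vstack([A,B])+.5)*4).astype(np.int32)),1)
    return im
def cen(im):
    m=cv2.moments(im,True); return np.array([m['m01'],m['m10']])/m['m00']
def fit(p,kind,m,z,X0):
    """xy of a thing standing at height z from one mask, by matching centroids"""
    c=cen(m.astype(np.uint8)); X=np.array([X0[0],X0[1],z],float)
    for _ in range(6):
        s=cen(sil(p,kind,X))/4-.5+.125
        X[:2]+=(ray(p,c,z+.03)-ray(p,s,z+.03))[:2]
    S=cv2.resize(sil(p,kind,X),(640,480),interpolation=cv2.INTER_AREA)>0
    return X,(S&m).sum()/(S|m).sum()
def rows(X,yaw_keep=True):
    """target world TCP -> cm along tool axes from present, tilt/turn correction in deg (to vertical)"""
    s=robot.observe(); T=R.from_rotvec(s['tool_rot'])
    print('t',round(s['t'],2),'tcp',np.round(s['tool_pos'],4),'w',round(s['grip_width'],4))
    return np.round(T.inv().apply(np.array(X)-s['tool_pos'])*100,2)
E
python3 - <<'E'
from h import *
print(R.from_rotvec(robot.observe()['tool_rot']).as_matrix().round(3))
for n in('scene','top'):
    p=shot(n)
    print(n)
    for kind,t in(('pot','pot_a'),('lid','lid_loose')):
        for m in masks_of(t,p):
            if m['p']<.25: continue
            g=ray(p,m['pixel'],.04 if kind=='pot' else .01)
            for k,z in(('pot',0),('pot',.004)) if kind=='pot' else (('lid',0),('pile',.004)):
                X,i=fit(p,k,m['pixels'],z,g); print(k,z,round(m['p'],2),np.round(m['pixel']),X.round(4),'iou',round(i,2))
    hsv=cv2.cvtColor(p['pixels'],cv2.COLOR_RGB2HSV)
    b=cv2.inRange(hsv,(105,140,60),(125,255,255)); N,L,S,C=cv2.connectedComponentsWithStats(b)
    for i in range(1,N):
        if S[i,4]>150:
            g=ray(p,C[i][::-1],.01)
            if .2<g[0]<.75:
                for k,z in(('lid',0),('pile',.004)):
                    X,u=fit(p,k,L==i,z,g);print('blue',k,C[i][::-1].round(),X.round(4),'iou',round(u,2))
    m=(L*0+cv2.inRange(p['pixels'],(0,0,0),(45,45,45)))>0
    N,L,S,C=cv2.connectedComponentsWithStats(m.astype(np.uint8))
    for i in range(1,N):
        if S[i,4]>2500: 
            print('dark',C[i][::-1].round(),ray(p,C[i][::-1],.01).round(3))
            pts=np.argwhere(L==i)[:,::-1].astype(np.float32); r=cv2.boxPoints(cv2.minAreaRect(pts)); print([ray(p,q[::-1],.018).round(3)[:2] for q in r])
E
```

```text
[[ 0.935  0.356 -0.   ]
 [ 0.356 -0.935 -0.   ]
 [-0.     0.    -1.   ]]
scene
pot 0 0.75 [189. 314.] [0.4308 0.0188 0.    ] iou 0.93
pot 0.004 0.75 [189. 314.] [0.4346 0.0186 0.004 ] iou 0.92
pot 0 0.6 [188. 241.] [ 0.4335 -0.1797  0.    ] iou 0.93
pot 0.004 0.6 [188. 241.] [ 0.4374 -0.1791  0.004 ] iou 0.93
pot 0 0.31 [192. 175.] [ 0.4473 -0.3384  0.    ] iou 0.36
pot 0.004 0.31 [192. 175.] [ 0.4511 -0.3372  0.004 ] iou 0.35
lid 0 0.77 [204. 436.] [0.4551 0.3358 0.    ] iou 0.87
pile 0.004 0.77 [204. 436.] [0.4636 0.333  0.004 ] iou 0.73
blue lid [209. 438.] [0.4569 0.3376 0.    ] iou 0.82
blue pile [209. 438.] [0.4654 0.3349 0.004 ] iou 0.7
blue lid [263. 371.] [0.6354 0.1499 0.    ] iou 0.89
blue pile [263. 371.] [0.6424 0.1486 0.004 ] iou 0.92
dark [177.  22.] [ 0.348 -0.771  0.01 ]
[array([ 0.046, -0.925]), array([ 0.044, -0.735]), array([ 0.649, -0.577]), array([ 0.65 , -0.727])]
dark [269. 341.] [0.656 0.078 0.01 ]
[array([ 0.593, -0.067]), array([0.566, 0.226]), array([0.716, 0.219]), array([ 0.739, -0.055])]
dark [392. 580.] [0.972 0.557 0.01 ]
[array([0.951, 0.453]), array([0.875, 0.549]), array([1.02 , 0.626]), array([1.086, 0.534])]
top
pot 0 0.94 [302. 394.] [ 0.4289 -0.1802  0.    ] iou 0.95
pot 0.004 0.94 [302. 394.] [ 0.4287 -0.1794  0.004 ] iou 0.94
lid 0 0.59 [290. 153.] [0.4538 0.3373 0.    ] iou 0.99
pile 0.004 0.59 [290. 153.] [0.4531 0.3344 0.004 ] iou 0.93
blue lid [206. 243.] [0.6445 0.1491 0.    ] iou 0.94
blue pile [206. 243.] [0.6421 0.148  0.004 ] iou 0.97
blue lid [289. 154.] [0.453 0.337 0.   ] iou 0.87
blue pile [289. 154.] [0.4525 0.3341 0.004 ] iou 0.81
dark [209. 274.] [0.638 0.077 0.01 ]
[array([0.698, 0.222]), array([ 0.725, -0.058]), array([ 0.582, -0.068]), array([0.558, 0.206])]
dark [446. 361.] [ 0.133 -0.118  0.01 ]
[array([0.138, 0.141]), array([0.272, 0.09 ]), array([ 0.074, -0.442]), array([-0.052, -0.379])]
```

```bash
python3 - <<'E'
from h import *
print(rows([.4545,.337,.20]))
E
```

```text
t 1.1 tcp [ 0.1957 -0.514   0.2187] w 0.0929
[ 54.47 -70.32   1.87]
```

>>> {"method": "step_arm", "body": {
  "steps": [
    [13.6,-17.6,0.5,0,0,0,9.3],
    [27.2,-35.2,1,0,0,0,9.3],
    [27.2,-35.2,1,0,0,0,9.3],
    [27.2,-35.2,1,0,0,0,9.3],
    [27.2,-35.2,1,0,0,0,9.3],
    [27.2,-35.2,1,0,0,0,9.3],
    [27.2,-35.2,1,0,0,0,9.3],
    [40.8,-52.7,1.5,0,0,0,9.3],
    [54.5,-70.3,1.9,0,0,0,9.3],
    [54.5,-70.3,1.9,0,0,0,9.3],
    [54.5,-70.3,1.9,0,0,0,9.3],
    [54.5,-70.3,1.9,0,0,0,9.3],
    [54.5,-70.3,1.9,0,0,0,9.3],
    [54.5,-70.3,1.9,0,0,0,9.3],
    [54.5,-70.3,1.9,0,0,0,9.3],
    [54.5,-70.3,1.9,0,0,0,9.3],
    [54.5,-70.3,1.9,0,0,0,9.3],
    [54.5,-70.3,1.9,0,0,0,9.3],
    [54.5,-70.3,1.9,0,0,0,9.3]
  ]
}}

```text
t: 3.48
tool_pos: [0.455, 0.3359, 0.2001]
tool_rot: [-3.09, -0.566, -0.001]
ft_force: [0.5, 0.3, 0.3]
grip_width: 0.093
grip_force: 0.0
```

```bash
cat >> h.py <<'E'
def blue(p,kind,z,near):
    hsv=cv2.cvtColor(p['pixels'],cv2.COLOR_RGB2HSV)
    b=cv2.inRange(hsv,(105,140,40),(125,255,255)); N,L,S,C=cv2.connectedComponentsWithStats(b)
    for i in range(1,N):
        if S[i,4]>300:
            m=(L==i).astype(np.uint8); c=cv2.findContours(m,0,1)[0]; cv2.drawContours(m,c,-1,1,-1)
            g=ray(p,C[i][::-1],z+.01)
            if np.hypot(*(g[:2]-near))<.06:
                print('blue',S[i,:5],*fit(p,kind,m>0,z,g))
E
python3 - <<'E'
from h import *
p=shot('wrist','w1.png');print(p['eye'],Rm(p).round(3),p['fx'])
for m in masks_of('lid_loose',p):print('net',m['p'],m['pixel'],*fit(p,'lid',m['pixels'],0,ray(p,m['pixel'],.01)))
blue(p,'lid',0,[.4545,.337])
p=shot('top');blue(p,'pile',.004,[.642,.148])
for m in masks_of('pot_tray',p): print(m['p'],m['pixel'],*fit(p,'pot',m['pixels'],.004 if m['pixel'][0]<250 else 0,ray(p,m['pixel'],.05)))
print(rows([.4545,.337,.1]))
E
```

```text
[0.51811941 0.35954623 0.36591933] [[ 0.354 -0.907 -0.226]
 [-0.935 -0.344 -0.086]
 [ 0.     0.242 -0.97 ]] 380.46426361283653
net 0.67 [216.8, 317.7] [0.45622819 0.33871843 0.        ] 0.9833531510107015
net 0.19 [112.9, 561.4] [0.62460594 0.16465093 0.        ] 0.10020357385206967
blue [ 286  185   63   63 3084] [0.45589887 0.33861193 0.        ] 0.9197733373098718
blue [229 191  30  30 699] [0.64178826 0.14764742 0.004     ] 0.932761087267525
0.58 [198.2, 307.1] [0.64626722 0.00771181 0.004     ] 0.977110157367668
t 3.67 tcp [0.455  0.3366 0.1998] w 0.093
[-0.03 -0.05  9.98]
```

View pics/w1.png

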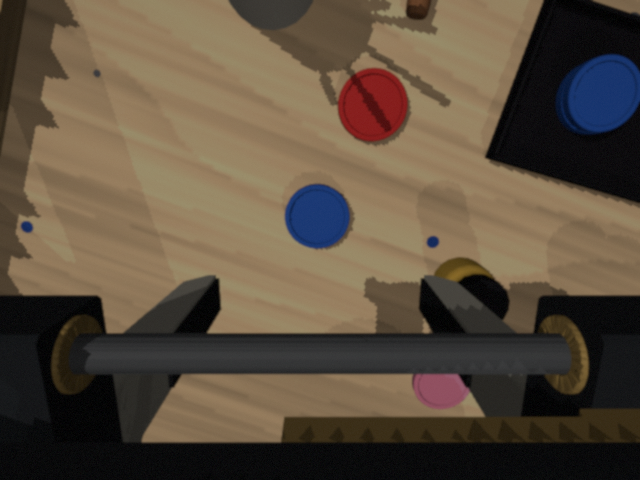

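The wrist view has the blue lid at (216,318), with the red and pink look-alikes clear of the fingers. I'll go down now and grip it.

>>> {"method": "step_arm", "body": {
  "steps": [
    [0.1,-0.1,5,0,0,0,9.3],
    [0.1,-0.1,10,0,0,0,9.3],
    [0.1,-0.1,14,0,0,0,9.3],
    [0.1,-0.1,17,0,0,0,9.3],
    [0.1,-0.1,18.5,0,0,0,8.0],
    [0.1,-0.1,19.3,0,0,0,7.5],
    [0.1,-0.1,19.6,0,0,0,7.0],
    [0.1,-0.1,19.6,0,0,0,6.6],
    [0.1,-0.1,19.6,0,0,0,6.3],
    [0.1,-0.1,19.6,0,0,0,5.5],
    [0.1,-0.1,19.6,0,0,0,5.5],
    [0.1,-0.1,19.6,0,0,0,5.5],
    [0.1,-0.1,19.6,0,0,0,5.5]
  ]
}}

```text
t: 5.3
tool_pos: [0.456, 0.3385, 0.0044]
tool_rot: [-3.089, -0.568, -0.002]
ft_force: [-1.6, -1.3, 5.8]
grip_width: 0.0611
grip_force: 30.0
```

>>> {"method": "step_arm", "body": {
  "steps": [
    [0,0,-1,0,0,0,5.5],
    [0,0,-4,0,0,0,5.5],
    [0,0,-8,0,0,0,5.5],
    [0,0,-12,0,0,0,5.5],
    [0,0,-12,0,0,0,5.5],
    [0,0,-12,0,0,0,5.5]
  ]
}}

```text
t: 6.05
tool_pos: [0.4549, 0.338, 0.1233]
tool_rot: [3.09, 0.568, -0.001]
ft_force: [0.1, -0.1, -0.7]
grip_width: 0.0612
grip_force: 30.0
```

```bash
python3 - <<'E'
from h import *
p=shot('wrist','w2.png'); s=robot.observe(); t=s['tool_pos']
blue(p,'lid',t[2]-.004,t[:2]); blue(p,'pile',.004,[.642,.148])
print(t)
p=shot('scene','s2.png');blue(p,'lid',t[2]-.004,t[:2]);print(rows([.642,.148,t[2]]))
E
```

```text
blue [  252   231   136   103 11493] [0.45865741 0.33902784 0.11862036] 0.7820829898323716
blue [624  57  16  69 771] [0.64212736 0.14907515 0.004     ] 0.7915811088295688
[0.45457061 0.3377582  0.12262036]
blue [438 167  21  19 312] [0.45726653 0.34087785 0.11862036] 0.7272727272727273
t 6.15 tcp [0.4545 0.3377 0.1223] w 0.0606
[10.78 24.4  -0.06]
```

View pics/w2.png

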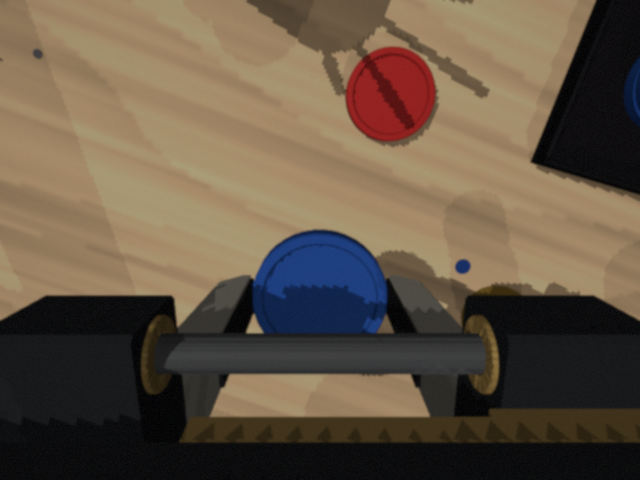

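The lid hangs level in the fingers, with its upper edge at row 231. I'll hover 8 cm short of the pile so the wrist camera can see it.

>>> {"method": "step_arm", "body": {
  "steps": [
    [0.6,5,0,0,0,0,5.5],
    [1.2,10,0,0,0,0,5.5],
    [1.8,15,0,0,0,0,5.5],
    [2.3,20,0,0,0,0,5.5],
    [2.7,23,0,0,0,0,5.5],
    [2.8,24.4,0,0,0,0,5.5],
    [2.8,24.4,0,0,0,0,5.5],
    [2.8,24.4,0,0,0,0,5.5]
  ]
}}

```text
t: 7.15
tool_pos: [0.5676, 0.1213, 0.1232]
tool_rot: [-3.089, -0.57, 0.002]
ft_force: [-0.1, -0.2, -0.2]
grip_width: 0.0612
grip_force: 30.0
```

```bash
python3 - <<'E'
from h import *
p=shot('wrist','w3.png'); s=robot.observe(); t=s['tool_pos'];T=R.from_rotvec(s['tool_rot'])
blue(p,'pile',.004,[.642,.148])
for m in masks_of('pot_tray',p): print(m['p'],m['pixel'],*fit(p,'pot',m['pixels'],.004,ray(p,m['pixel'],.05)))
hsv=cv2.cvtColor(p['pixels'],cv2.COLOR_RGB2HSV)
b=cv2.inRange(hsv,(105,140,40),(125,255,255)); N,L,S,C=cv2.connectedComponentsWithStats(b)
print([tuple(S[i]) for i in range(1,N) if S[i,4]>300])
for d in(-.004,0,.004):
    X=t+T.apply([d,0,.004]); S=sil(p,'lid',X); print(d,np.array(cv2.boundingRect(S))/4)
print(t,T.apply([0,0,1]).round(4))
E
```

```text
blue [ 275   75   94   99 7295] [0.64340993 0.14857343 0.004     ] 0.970938999314599
0.75 [199.4, 555.1] [0.64860646 0.00867975 0.004     ] 0.9864984328538133
[(np.int32(275), np.int32(75), np.int32(94), np.int32(99), np.int32(7295)), (np.int32(251), np.int32(228), np.int32(137), np.int32(106), np.int32(11645))]
-0.004 [250.5  236.75 137.25 132.75]
0 [250.   228.25 138.25 133.75]
0.004 [249.75 219.5  138.75 134.75]
[0.56767369 0.12139814 0.12344342] [-8.e-04  3.e-04 -1.e+00]
```

View pics/w3.png

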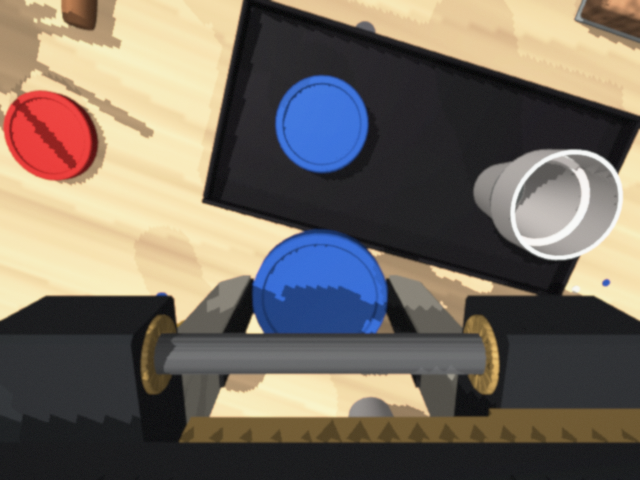

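The pile is at (125,322) in the wrist view and the held lid is centred on the tool. I'll move over the pile and come down to just above it.

>>> {"method": "step_arm", "body": {
  "steps": [
    [4,0.1,0,0,0,0,5.5],
    [7,0.2,0,0,0,0,5.5],
    [8,0.2,0,0,0,0,5.5],
    [8,0.2,2,0,0,0,5.5],
    [8,0.2,5,0,0,0,5.5],
    [8,0.2,7.5,0,0,0,5.5],
    [8,0.2,8.7,0,0,0,5.5],
    [8,0.2,9.1,0,0,0,5.5],
    [8,0.2,9.1,0,0,0,5.5],
    [8,0.2,9.1,0,0,0,5.5]
  ]
}}

```text
t: 8.5
tool_pos: [0.6447, 0.1468, 0.0338]
tool_rot: [3.09, 0.568, 0.003]
ft_force: [-0.4, 0.6, -0.1]
grip_width: 0.0609
grip_force: 30.0
```

```bash
python3 - <<'E'
from h import *
t=robot.observe()['tool_pos']
p=shot('top');blue(p,'pile',.004,[.642,.148])
p=shot('scene');blue(p,'lid',.026,[.642,.148])
print(rows([.643,.1483,.0284]))
E
```

```text
blue [358 248  27  29 581] [0.65311134 0.14831897 0.026     ] 0.7719869706840391
t 8.6 tcp [0.6445 0.1468 0.0336] w 0.0607
[-0.09 -0.2   0.52]
```

>>> {"method": "step_arm", "body": {
  "steps": [
    [-0.1,-0.1,0.2,0,0,0,5.5],
    [-0.1,-0.1,0.35,0,0,0,5.5],
    [-0.1,-0.1,0.45,0,0,0,5.5],
    [-0.1,-0.1,0.5,0,0,0,5.5],
    [-0.1,-0.1,0.5,0,0,0,5.5]
  ]
}}

```text
t: 9.22
tool_pos: [0.6425, 0.1474, 0.0284]
tool_rot: [-3.09, -0.568, 0.0]
ft_force: [-1.7, -0.7, 5.9]
grip_width: 0.061
grip_force: 30.0
```

There's contact at 5.9 N, so I'll open slowly and back off.

>>> {"method": "step_arm", "body": {
  "steps": [
    [0,0,0,0,0,0,6.3],
    [0,0,0,0,0,0,6.8],
    [0,0,0,0,0,0,7.8],
    [0,0,0,0,0,0,9],
    [0,0,-2,0,0,0,9.3],
    [0,0,-6,0,0,0,9.3],
    [0,0,-11,0,0,0,9.3],
    [0,0,-16,0,0,0,9.3],
    [-4,0,-17,0,0,0,9.3],
    [-8,0,-17,0,0,0,9.3],
    [-8,0,-17,0,0,0,9.3]
  ]
}}

```text
t: 10.6
tool_pos: [0.5656, 0.1184, 0.198]
tool_rot: [-3.09, -0.567, 0.002]
ft_force: [0.5, -0.2, 0.6]
grip_width: 0.0932
grip_force: 0.0
```

```bash
python3 - <<'E'
from h import *
p=shot('wrist','w4.png');PR['pile3']=[(0,.031),(.030,.031)]
blue(p,'pile3',.004,[.642,.148])
blue(p,'pile',.004,[.642,.148])
for m in masks_of('pot_tray',p): print(m['p'],m['pixel'],*fit(p,'pot',m['pixels'],.004,ray(p,m['pixel'],.05)))
print(rows([.431,.019,.2]))
E
```

```text
blue [ 282   86   77   80 4832] [0.64319555 0.14731707 0.004     ] 0.9472268211920529
blue [ 282   86   77   80 4832] [0.64364986 0.14747006 0.004     ] 0.8915562913907285
0.96 [185.2, 495.1] [0.64862618 0.00888645 0.004     ] 0.9865792759051186
t 10.7 tcp [0.5684 0.1189 0.1981] w 0.0927
[-16.4    4.45  -0.21]
```

View pics/w4.png

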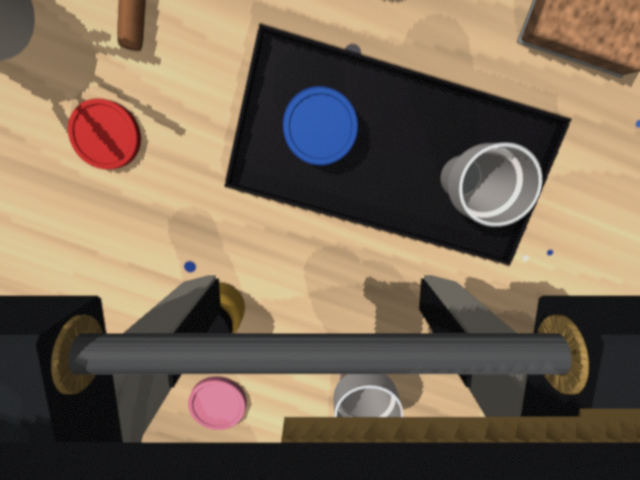

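The blue lids at (125,320) now look like one clean pile with nothing overhanging. Next is the orange pot, viewed from a hover 6 cm short.

>>> {"method": "step_arm", "body": {
  "steps": [
    [-5,1,0,0,0,0,9.3],
    [-11,2.2,0,0,0,0,9.3],
    [-17,3.3,0,0,0,0,9.3],
    [-21,4.2,0,0,0,0,9.3],
    [-22.4,4.4,0,0,0,0,9.3],
    [-22.4,4.4,0,0,0,0,9.3],
    [-22.4,4.4,0,0,0,0,9.3]
  ]
}}

```text
t: 11.58
tool_pos: [0.3758, -0.0018, 0.1979]
tool_rot: [-3.09, -0.569, -0.002]
ft_force: [0.2, -0.3, 0.0]
grip_width: 0.0929
grip_force: 0.0
```

```bash
cat > pot.py <<'E'
from h import *
import sys
X=np.array(eval(sys.argv[1]))
p=shot('wrist')
for m in masks_of('pot_a',p): print(round(m['p'],2),m['pixel'],m['pixels'].sum(),*fit(p,'pot',m['pixels'],0 if m['pixel'] is None or ray(p,m['pixel'],.05)[0]<.55 else .004,ray(p,m['pixel'],.05)))
print(rows(X))
E
python3 pot.py '[.431,.019,.056]'
```

```text
0.91 [243.2, 541.9] 6553 [ 0.43178015 -0.17795121  0.        ] 0.9831358249772105
t 11.68 tcp [ 0.3754 -0.0016  0.1976] w 0.0932
[ 5.93  0.06 14.16]
```

```bash
python3 pot.py '[.431,.019,.056]'; python3 - <<'E'
from h import *
p=shot('top')
for m in masks_of('pot_a',p): print(round(m['p'],2),m['pixel'],*fit(p,'pot',m['pixels'],0,ray(p,m['pixel'],.05)))
E
```

```text
0.64 [242.7, 547.7] 6575 [ 0.43161329 -0.17821937  0.        ] 0.981391830559758
t 11.78 tcp [ 0.3749 -0.0016  0.1975] w 0.0932
[ 5.98  0.08 14.15]
0.86 [298.9, 393.9] [ 0.4315622  -0.18240146  0.        ] 0.8252032520325203
```

The blue pot is measured well at (.4317, -.178), so I'll take that one first.

>>> {"method": "step_arm", "body": {
  "steps": [
    [-0.3,5,0,0,0,0,9.3],
    [-0.6,11,0,0,0,0,9.3],
    [-0.9,16,0,0,0,0,9.3],
    [-1,18.5,0,0,0,0,9.3],
    [-1,18.5,2,0,0,0,9.3],
    [-1,18.5,6,0,0,0,9.3],
    [-1,18.5,10,0,0,0,9.3],
    [-1,18.5,13,0,0,0,9.3],
    [-1,18.5,14,0,0,0,9.3],
    [-1,18.5,14,0,0,0,8.5],
    [-1,18.5,14,0,0,0,7.5],
    [-1,18.5,14,0,0,0,6.8],
    [-1,18.5,14,0,0,0,6.4],
    [-1,18.5,14,0,0,0,6.1],
    [-1,18.5,14,0,0,0,5.4],
    [-1,18.5,14,0,0,0,5.4],
    [-1,18.5,14,0,0,0,5.4]
  ]
}}

```text
t: 14.0
tool_pos: [0.4308, -0.1785, 0.0579]
tool_rot: [3.09, 0.568, 0.0]
ft_force: [-0.6, -0.0, 4.0]
grip_width: 0.0595
grip_force: 30.0
```

>>> {"method": "step_arm", "body": {
  "steps": [
    [0,0,-1,0,0,0,5.4],
    [0,0,-4,0,0,0,5.4],
    [0,0,-9,0,0,0,5.4],
    [0,0,-13,0,0,0,5.4],
    [2,-1,-14.7,0,0,0,5.4],
    [6,-3,-14.7,0,0,0,5.4],
    [11,-5.7,-14.7,0,0,0,5.4],
    [16,-8.2,-14.7,0,0,0,5.4],
    [18.5,-9.5,-14.7,0,0,0,5.4],
    [19,-9.8,-14.7,0,0,0,5.4],
    [19,-9.8,-14.7,0,0,0,5.4],
    [19,-9.8,-14.7,0,0,0,5.4]
  ]
}}

```text
t: 15.5
tool_pos: [0.5727, -0.0202, 0.2048]
tool_rot: [3.09, 0.567, -0.001]
ft_force: [-0.2, 0.5, -0.9]
grip_width: 0.0592
grip_force: 30.0
```

```bash
cat > held.py <<'E'
from h import *
import sys
p=shot('wrist',sys.argv[1]); s=robot.observe(); t=s['tool_pos'];T=R.from_rotvec(s['tool_rot'])
print(t,T.apply([0,0,1]).round(4))
for m in masks_of('pot_tray',p):
    print(round(m['p'],2),m['pixel'],'bbox',cv2.boundingRect(m['pixels'].astype(np.uint8)),*fit(p,'pot',m['pixels'],.004,ray(p,m['pixel'],.05)))
for d in(-.004,0,.004): print(d,np.array(cv2.boundingRect(sil(p,'pot',t+T.apply([d,0,0])-[0,0,.0577])))/4)
E
python3 held.py w5.png
```

```text
[ 0.57280524 -0.02025669  0.20486941] [-1.e-04 -3.e-04 -1.e+00]
0.66 [127.5, 318.7] bbox (278, 82, 83, 86) [0.648597   0.00854968 0.004     ] 0.9908224496999647
-0.004 [246.5  235.5  146.25 153.5 ]
0 [246.   229.   147.25 151.75]
0.004 [245.5 222.  148.  150.5]
```

View pics/w5.png

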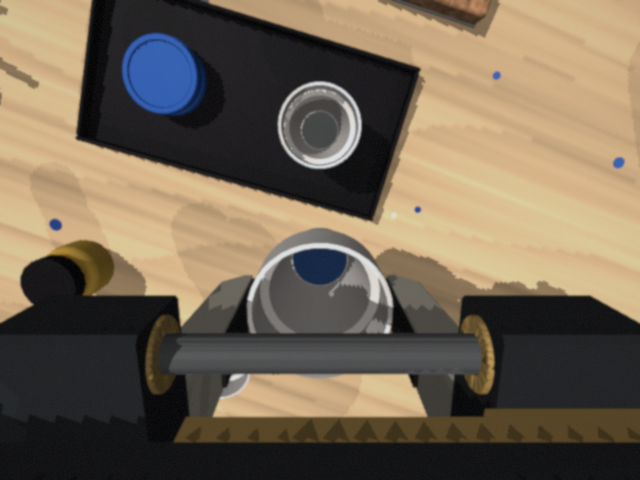

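The held blue pot is upright and centred, with its top edge at row 229. The tray pot is at (125,320). I'll move over it and lower partway.

>>> {"method": "step_arm", "body": {
  "steps": [
    [3,0,0,0,0,0,5.4],
    [6.5,0,0,0,0,0,5.4],
    [8.1,0,0,0,0,0,5.4],
    [8.1,0,1.5,0,0,0,5.4],
    [8.1,0,4,0,0,0,5.4],
    [8.1,0,6,0,0,0,5.4],
    [8.1,0,7.5,0,0,0,5.4],
    [8.1,0,8.5,0,0,0,5.4],
    [8.1,0,9,0,0,0,5.4],
    [8.1,0,9,0,0,0,5.4],
    [8.1,0,9,0,0,0,5.4]
  ]
}}

```text
t: 16.98
tool_pos: [0.6496, 0.0095, 0.1154]
tool_rot: [3.089, 0.568, 0.002]
ft_force: [0.1, -0.7, -1.3]
grip_width: 0.0592
grip_force: 30.0
```

```bash
python3 -c "
from h import *
print(rows([.6486,.0087,.0877]));print(rows([.6486,.0087,.0877]),robot.observe()['ft_force'])
shot('top');print(rows([.6486,.0087,.0877]))"
```

```text
t 16.98 tcp [0.6496 0.0095 0.1154] w 0.0592
[-0.12  0.04  2.77]
t 16.98 tcp [0.6496 0.0095 0.1154] w 0.0592
[-0.12  0.04  2.77] [ 0.08291104 -0.71613944 -1.32162656]
t 17.02 tcp [0.6496 0.0096 0.1154] w 0.0593
[-0.12  0.05  2.77]
```

>>> {"method": "step_arm", "body": {
  "steps": [
    [-0.1,0,0.6,0,0,0,5.4],
    [-0.1,0,1.2,0,0,0,5.4],
    [-0.1,0,1.8,0,0,0,5.4],
    [-0.1,0,2.2,0,0,0,5.4],
    [-0.1,0,2.5,0,0,0,5.4],
    [-0.1,0,2.65,0,0,0,5.4],
    [-0.1,0,2.7,0,0,0,5.4],
    [-0.1,0,2.7,0,0,0,5.4]
  ]
}}

```text
t: 18.02
tool_pos: [0.6484, 0.0092, 0.0879]
tool_rot: [3.09, 0.568, 0.001]
ft_force: [-0.1, 0.6, 1.3]
grip_width: 0.0596
grip_force: 30.0
```

>>> {"method": "step_arm", "body": {
  "steps": [
    [0,0,0.08,0,0,0,5.4],
    [0,0,0.08,0,0,0,5.4],
    [0,0,0.08,0,0,0,6.1],
    [0,0,0.08,0,0,0,6.5],
    [0,0,0.08,0,0,0,7.5],
    [0,0,0.08,0,0,0,8.6],
    [0,0,0.08,0,0,0,9.3],
    [0,0,-2,0,0,0,9.3],
    [0,0,-6,0,0,0,9.3],
    [0,0,-11,0,0,0,9.3],
    [-4,0,-13,0,0,0,9.3],
    [-8,0,-13,0,0,0,9.3],
    [-8,0,-13,0,0,0,9.3],
    [-8,0,-13,0,0,0,9.3]
  ]
}}

```text
t: 19.77
tool_pos: [0.574, -0.0192, 0.2179]
tool_rot: [3.09, 0.568, 0.002]
ft_force: [-0.2, -0.1, 0.8]
grip_width: 0.0925
grip_force: 0.0
```

```bash
cat > stack.py <<'E'
from h import *
import sys
PR['st2']=PR['pot']+[(.106,.030)]; PR['st3']=PR['pot']+[(.132,.030)]
k,f=sys.argv[1:]
for n in('wrist','scene'):
    p=shot(n); 
    for m in masks_of('pot_a',p):
        g=ray(p,m['pixel'],.07)
        kk=k if g[0]>.55 else 'pot'
        X,i=fit(p,kk,m['pixels'],.004 if kk!='pot' else 0,g); print(n,kk,round(m['p'],2),m['pixel'],X.round(4),round(i,3))
    if n=='wrist': im=p['pixels']
    else: im=np.hstack([cv2.resize(p['pixels'][150:330,220:460],None,fx=3,fy=3)[:480],im])
cv2.imwrite('pics/'+f,cv2.resize(im[:,:,::-1],(800,int(480*800/im.shape[1]))))
print(rows([.43,.02,.2]))
E
python3 stack.py st2 st2.png
```

```text
wrist st2 0.7 [128.0, 318.0] [0.6493 0.0094 0.004 ] 0.988
wrist pot 0.6 [331.5, 229.9] [0.4357 0.0187 0.    ] 0.31
scene st2 0.93 [246.5, 314.1] [0.6278 0.0087 0.004 ] 0.637
scene st2 0.45 [322.9, 291.9] [ 0.8457 -0.0342  0.004 ] 0.513
t 19.98 tcp [ 0.5741 -0.019   0.2172] w 0.0931
[-12.08  -8.78   1.73]
```

View pics/st2.png

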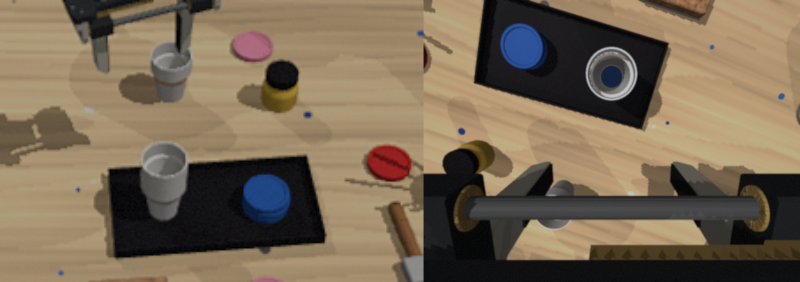

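The blue pot is seated straight in the tray pot and the lid pile is tidy. Next I'll hover by the orange pot.

>>> {"method": "step_arm", "body": {
  "steps": [
    [-5,-2.2,0,0,0,0,9.3],
    [-10,-4.4,0,0,0,0,9.3],
    [-15,-6.6,0,0,0,0,9.3],
    [-19,-8.3,0,0,0,0,9.3],
    [-20.1,-8.8,0,0,0,0,9.3],
    [-20.1,-8.8,0,0,0,0,9.3],
    [-20.1,-8.8,0,0,0,0,9.3]
  ]
}}

```text
t: 20.85
tool_pos: [0.3558, -0.0089, 0.2179]
tool_rot: [3.089, 0.568, 0.002]
ft_force: [0.3, -0.9, 0.5]
grip_width: 0.0929
grip_force: 0.0
```

```bash
python3 pot.py '[.430,.020,.0577]'
```

```text
0.78 [129.8, 315.9] 4951 [0.42976648 0.02127706 0.        ] 0.9858452950558214
t 20.95 tcp [ 0.3554 -0.0087  0.2176] w 0.0929
[ 7.99 -0.03 15.99]
```

>>> {"method": "step_arm", "body": {
  "steps": [
    [4,0,0,0,0,0,9.3],
    [8,-0.1,2,0,0,0,9.3],
    [8,-0.1,6,0,0,0,9.3],
    [8,-0.1,11,0,0,0,9.3],
    [8,-0.1,14.5,0,0,0,9.3],
    [8,-0.1,16,0,0,0,9.3],
    [8,-0.1,16,0,0,0,8.5],
    [8,-0.1,16,0,0,0,7.5],
    [8,-0.1,16,0,0,0,6.8],
    [8,-0.1,16,0,0,0,6.4],
    [8,-0.1,16,0,0,0,6.1],
    [8,-0.1,16,0,0,0,5.4],
    [8,-0.1,16,0,0,0,5.4],
    [8,-0.1,16,0,0,0,5.4]
  ]
}}

```text
t: 22.7
tool_pos: [0.4289, 0.0209, 0.058]
tool_rot: [3.09, 0.568, 0.001]
ft_force: [-0.2, 0.4, 4.9]
grip_width: 0.059
grip_force: 30.0
```

>>> {"method": "step_arm", "body": {
  "steps": [
    [0,0,-1,0,0,0,5.4],
    [0,0,-4,0,0,0,5.4],
    [0,0,-9,0,0,0,5.4],
    [0,0,-14,0,0,0,5.4],
    [1.5,1,-16.7,0,0,0,5.4],
    [5,3.7,-16.7,0,0,0,5.4],
    [9,6.7,-16.7,0,0,0,5.4],
    [11.5,8.5,-16.7,0,0,0,5.4],
    [12.1,9,-16.7,0,0,0,5.4],
    [12.1,9,-16.7,0,0,0,5.4],
    [12.1,9,-16.7,0,0,0,5.4]
  ]
}}

```text
t: 24.08
tool_pos: [0.5726, -0.0197, 0.2249]
tool_rot: [-3.089, -0.569, 0.001]
ft_force: [-0.5, -0.3, 0.1]
grip_width: 0.0595
grip_force: 30.0
```

```bash
sed -i "s/^p=shot/PR['pot2']=PR['pot']+[(.106,.030)]\np=shot/; s/fit(p,'pot',m/fit(p,'pot2',m/" held.py; python3 held.py w6.png
```

```text
[ 0.57266513 -0.01970959  0.22498872] [-3.e-04  1.e-04 -1.e+00]
0.37 [10.7, 443.9] bbox (367, 0, 118, 34) [ 0.78432094 -0.04306076  0.004     ] 0.6081700708628596
0.35 [292.3, 320.6] bbox (247, 227, 147, 151) [ 0.52752245 -0.03715895  0.004     ] 0.4194488188976378
-0.004 [246.25 235.5  146.25 153.5 ]
0 [245.75 229.   147.25 151.75]
0.004 [245.25 222.   148.25 150.5 ]
```

View pics/w6.png

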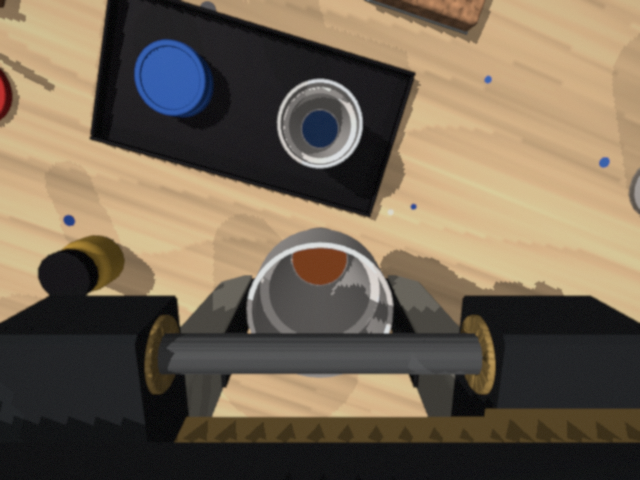

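The held orange pot is upright and centred. The nested pair's rim is at about (123,320). I'll move over it and lower partway.

>>> {"method": "step_arm", "body": {
  "steps": [
    [3,0,0,0,0,0,5.4],
    [6.5,0,0,0,0,0,5.4],
    [8.1,0,0,0,0,0,5.4],
    [8.1,0,1.5,0,0,0,5.4],
    [8.1,0,4,0,0,0,5.4],
    [8.1,0,6,0,0,0,5.4],
    [8.1,0,7.5,0,0,0,5.4],
    [8.1,0,8.3,0,0,0,5.4],
    [8.1,0,8.5,0,0,0,5.4],
    [8.1,0,8.5,0,0,0,5.4]
  ]
}}

```text
t: 25.42
tool_pos: [0.6498, 0.0086, 0.1402]
tool_rot: [3.089, 0.568, 0.002]
ft_force: [0.4, 0.4, 0.5]
grip_width: 0.0597
grip_force: 30.0
```

```bash
python3 -c "
from h import *
p=shot('top');print(ray(p,[0,0],0)[2]);print(rows([.6487,.0090,.1138]))
shot('top');shot('top');print(rows([.6487,.0090,.1138]))"
```

```text
0.0
t 25.48 tcp [0.6499 0.0086 0.1404] w 0.0596
[-0.1  -0.09  2.66]
t 25.57 tcp [0.6499 0.0086 0.1404] w 0.0596
[-0.1  -0.08  2.66]
```

>>> {"method": "step_arm", "body": {
  "steps": [
    [-0.1,0,0.6,0,0,0,5.4],
    [-0.1,0,1.2,0,0,0,5.4],
    [-0.1,0,1.7,0,0,0,5.4],
    [-0.1,0,2.1,0,0,0,5.4],
    [-0.1,0,2.4,0,0,0,5.4],
    [-0.1,0,2.55,0,0,0,5.4],
    [-0.1,0,2.6,0,0,0,5.4],
    [-0.1,0,2.6,0,0,0,5.4]
  ]
}}

```text
t: 26.58
tool_pos: [0.6487, 0.0082, 0.114]
tool_rot: [3.09, 0.568, 0.001]
ft_force: [-0.4, -0.7, 1.1]
grip_width: 0.0593
grip_force: 30.0
```

>>> {"method": "step_arm", "body": {
  "steps": [
    [0,0,0.08,0,0,0,5.4],
    [0,0,0.08,0,0,0,5.4],
    [0,0,0.08,0,0,0,6.1],
    [0,0,0.08,0,0,0,6.5],
    [0,0,0.08,0,0,0,7.5],
    [0,0,0.08,0,0,0,8.6],
    [0,0,0.08,0,0,0,9.3],
    [0,0,-2,0,0,0,9.3],
    [0,0,-6,0,0,0,9.3],
    [0,0,-10,0,0,0,9.3],
    [-4,0,-12,0,0,0,9.3],
    [-10,0,-12,0,0,0,9.3],
    [-14,0,-12,0,0,0,9.3],
    [-14,0,-12,0,0,0,9.3]
  ]
}}

```text
t: 28.32
tool_pos: [0.5156, -0.042, 0.2342]
tool_rot: [3.09, 0.566, -0.0]
ft_force: [0.1, 0.3, 0.4]
grip_width: 0.093
grip_force: 0.0
```

```bash
sed -i "s/\[150:330,220:460\]/[190:300,250:430]/;s/fx=3,fy=3)\[:480\]/fx=4.364,fy=4.364)[:480]/" stack.py; python3 stack.py st3 st3.png; python3 - <<'E'
import cv2;print(cv2.imread('pics/st3.png').shape)
from h import *
p=shot('top');blue(p,'pile',.014,[.642,.148])
E
```

```text
wrist st3 0.97 [37.1, 317.3] [0.6554 0.0109 0.004 ] 0.933
wrist st3 0.69 [77.2, 312.8] [ 6.178e-01 -6.000e-04  4.000e-03] 0.045
wrist st3 0.65 [66.8, 254.5] [0.6093 0.0399 0.004 ] 0.275
scene st3 0.71 [233.2, 309.8] [0.6172 0.0081 0.004 ] 0.523
scene st3 0.55 [252.5, 313.7] [0.6645 0.0083 0.004 ] 0.15
t 28.52 tcp [ 0.5188 -0.0414  0.2337] w 0.093
[-6.11 -8.9   3.37]
(269, 800, 3)
blue [228 191  31  31 737] [0.63991123 0.14604848 0.014     ] 0.8955223880597015
```

View pics/st3.png

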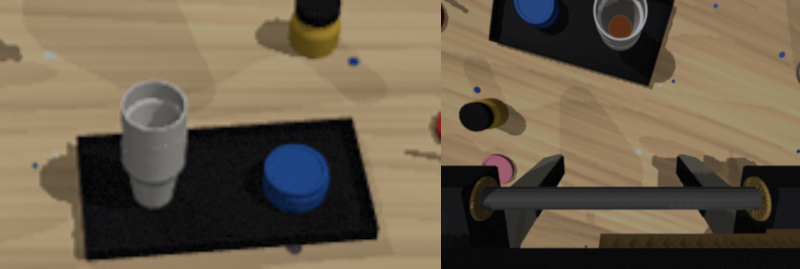

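The three pots stand as one straight stack and the lids lie square. Nothing else appears to have moved.

```bash
python3 -c "
from plant import robot
print(robot.hand_in())"
```

```text
the job is handed in; nothing more can be done
None
```

I nested both loose pots in the tray pot as one upright stack, laid the loose blue lid square on the lid pile, and handed the job in at about 28.6 s of the 66 s allowed; no verdict came back.

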